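# Find the stamped carton and set it on the dispatch line

### The job

One of the two small cartons has a release stamp on its underside. With the fingertips tip both cartons over backwards, away from you, so that each lies on its back with its underside facing you; then push the stamped one forward along the desk until its far end is flush against the aluminium dispatch rail, stamp still facing you, and leave the blank one lying where it tipped. Only touch and push: do not lift or carry anything, and do not disturb the other things.

Things in the scene. Friction and masses are not known exactly. Their poses are not given: they have to be found in the camera images.
- carton_a: one packing carton: rigid closed cardboard box, 60 mm deep (x), 90 wide (y), 100 high (z), 0.2 to 0.35 kg, mass centred; origin = centre of its underside. Starts upright, labelled front to the robot, x away from the robot within 0.2 rad. Pushed level at the front above 60 mm it tips over its far bottom edge; past 0.55 rad it falls on its back by itself: then x down, z away from the robot
- carton_b: the other packing carton: rigid closed cardboard box, 60 mm deep (x), 90 wide (y), 100 high (z), 0.2 to 0.35 kg, mass centred; origin = centre of its underside. Starts upright, labelled front to the robot, x away from the robot within 0.2 rad. Pushed level at the front above 60 mm it tips over its far bottom edge; past 0.55 rad it falls on its back by itself: then x down, z away from the robot
- stamp (a point): centre of the ink stamp, a dark rectangular frame 48 x 30 mm with bars in it, in the middle of the underside of the stamped carton (so it coincides with that carton's origin); the other underside is blank cardboard. From outside the two cartons look the same
- rail: the dispatch line: straight aluminium angle rail, 600 mm long, fixed to the desk beyond the cartons; upright leg 24 mm high, 3 mm thick, smooth face towards the robot, foot behind; origin = on that face at desk height, mid-length; x = square to the face, away from the robot; y = along the rail to the left
- slide_mailer: pale grey flat plastic slide mailer, 84 x 35 x 21 mm, lying by the left end of the rail, already set out there; origin = centre of its underside. To be left alone
- date_stamp: office stamp with brown turned handle, 26 x 48 x 68 mm, standing to the right of the cartons; origin = centre of its underside. To be left alone
- tape_roll: roll of tape lying flat, 68 mm across, 19 mm high, to the left of the cartons; origin = centre of its underside. To be left alone
- coverslip_box: small blue and white card box, 35 x 35 x 21 mm, standing at the rail next to the slide mailer; origin = centre of its underside. To be left alone
- carton_a_mid (a point): middle of carton a, 50 mm above its underside
- carton_a_lid_l (a point): top back left corner of carton a, 100 mm above its underside, at its x = 30 mm, y = 45 mm; on the desk at the leading end when the carton lies on its back
- carton_a_lid_r (a point): top back right corner of carton a, the same at y = -45 mm
- carton_b_mid (a point): middle of carton b, 50 mm above its underside
- carton_b_lid_l (a point): top back left corner of carton b, 100 mm above its underside, at its x = 30 mm, y = 45 mm; on the desk at the leading end when the carton lies on its back
- carton_b_lid_r (a point): top back right corner of carton b, the same at y = -45 mm

How it is judged:
On the way, in this order (a step that is already met when the one before it is completed fails the run):
1. one of the cartons lies on its back, underside towards the robot (((((angle between carton_a's own z axis and vertical between 1.45 and 1.69 rad and height (world z) of each of carton_a_lid_l, carton_a_lid_r below 0.012 m and angle between the z axis of carton_a and the x axis of rail, either way round below 0.6 rad) and x of carton_a in the frame of rail below -0.09 m) and (linear speed of carton_a below 0.02 m/s and angular speed of carton_a below 0.2 rad/s)) or (((angle between carton_b's own z axis and vertical between 1.45 and 1.69 rad and height (world z) of each of carton_b_lid_l, carton_b_lid_r below 0.012 m and angle between the z axis of carton_b and the x axis of rail, either way round below 0.6 rad) and x of carton_b in the frame of rail below -0.09 m) and (linear speed of carton_b below 0.02 m/s and angular speed of carton_b below 0.2 rad/s)))), for 0.1 s.
2. both cartons lie on their backs, undersides towards the robot, neither at the rail yet (angle between carton_a's own z axis and vertical between 1.45 and 1.69 rad and height (world z) of each of carton_a_lid_l, carton_a_lid_r, carton_b_lid_l, carton_b_lid_r below 0.012 m and angle between the z axis of each of carton_a, carton_b and the x axis of rail, either way round below 0.6 rad and x of each of carton_a, carton_b in the frame of rail below -0.09 m and angle between carton_b's own z axis and vertical between 1.45 and 1.69 rad and linear speed of each of carton_a, carton_b below 0.02 m/s and angular speed of each of carton_a, carton_b below 0.2 rad/s and x of each of carton_a_lid_l, carton_a_lid_r, carton_b_lid_l, carton_b_lid_r in the frame of rail below -0.01 m), for 0.2 s.
3. the stamped carton is pushed flush against the rail, still on its back (angle between carton_a's own z axis and vertical between 1.45 and 1.69 rad and height (world z) of each of carton_a_lid_l, carton_a_lid_r below 0.012 m and angle between the z axis of carton_a and the x axis of rail, either way round below 0.6 rad and x of carton_a in the frame of rail below -0.09 m and x of carton_a_lid_l in the frame of rail between -0.006 and 0.004 m and x of carton_a_lid_r in the frame of rail between -0.006 and 0.004 m and y of carton_a_mid in the frame of rail between -0.28 and 0.28 m), for 0.1 s.
At the end, for the whole second after the job is handed in: Both cartons lie on their backs with their undersides facing the robot (within about 0.6 rad of square to the rail), at rest; the stamped one has both corners of its far end within 6 mm of the rail's front face; the blank one is clear of the rail, where it tipped (all of step 3 and linear speed of each of carton_a, carton_b below 0.02 m/s and angular speed of each of carton_a, carton_b below 0.2 rad/s and angle between carton_b's own z axis and vertical between 1.45 and 1.69 rad and height (world z) of each of carton_b_lid_l, carton_b_lid_r below 0.012 m and angle between the z axis of carton_b and the x axis of rail, either way round below 0.6 rad and x of carton_b in the frame of rail below -0.09 m and x of each of carton_b_lid_l, carton_b_lid_r in the frame of rail below -0.01 m); the robot touches nothing.
It fails at once if a carton is lifted or carried off the desk ((height (world z) of carton_a_mid above 0.078 m or (angle between carton_a's own z axis and vertical below 0.12 rad and height (world z) of carton_a_mid above 0.066 m) or (angle between carton_a's own z axis and vertical above 1.47 rad and height (world z) of carton_a_mid above 0.044 m)) or (height (world z) of carton_b_mid above 0.078 m or (angle between carton_b's own z axis and vertical below 0.12 rad and height (world z) of carton_b_mid above 0.066 m) or (angle between carton_b's own z axis and vertical above 1.47 rad and height (world z) of carton_b_mid above 0.044 m))).
It fails at once if the blank carton is pushed to the rail or away from where it tipped over (its underside's centre more than 100 mm from where it stood; tipping itself moves it about 45 mm) (distance of carton_b from where it was at the start of the episode above 0.1 m or contact force between carton_b and rail above 0.5 N).
It fails at once if the slide mailer, date stamp, tape roll or coverslip box is moved by more than 15 mm (distance of any of slide_mailer, date_stamp, tape_roll, coverslip_box from where it was at the start of the episode above 0.015 m).
It also fails if it takes over 70 s, if anything falls off the work surface, if the arm or the gripper's body presses on something with over 40 N, if the wrist force passes 120 N, or if a joint passes its speed limit or range.

### The arm

A 7-joint arm with a two-finger parallel gripper is mounted at the origin on a cart in front of the work surface, level with it; the furniture and walls round the work are solid. World frame = base frame: x ahead of the robot, y to its left, z up, the work surface at z = 0. Lengths are in m, angles in rad, forces in N, time in s.
With the tool pointing down it reaches from about 0.35 to 0.9 m from the base axis. Payload 19.9 kg.
Tool frame: the origin (TCP) lies between the finger pads; the fingertips stand 19 mm ahead of it and the grasp point (between the pads) is the TCP; z points along the fingers, y is the line along which they close (so a half turn about z gives the same grasp; the last joint's range is limited). The gripper opens to 94 mm and grips with 3 to 60 N. Pads are 16 mm wide; open, the fingers measure 119 mm over their backs; the gripper's body (75 mm by 177 mm) begins 78 mm behind the grasp point.
Start: joints at [-1.365, 0.417, -0.01, 1.614, 0.005, 1.111, -0.053], TCP at [0.153, 0.606, 0.224] pointing down, gripper open.
Joint ranges: [-2.81, 2.81], [-0.39, 2.02], [-1.27, 1.25], [0.06, 2.57], [-1.19, 4.33], [0.19, 2], [-2.82, 2.82]. Speed limits (rad/s): [1.89, 1.89, 2.39, 2.39, 3.01, 3.01, 3.01].

### API

Orientations are given as a 3x3 rotation matrix whose columns are the frame's x, y, z axes.
In Python, from rig import robot gives the robot as it stands. Calls block until the motion is done:
- robot.move_ptp(position, orientation): joint-space move of the TCP to a pose.
- robot.move_linear(position, velocity=0.15, frame=None, threshold=None): straight line of the TCP; frame=None keeps the orientation; velocity is the mean speed in m/s. With threshold (N) it stops when the force on the tool has changed by that much, and returns True; else False.
- robot.goto_joints(angles): joint-space move.
- robot.gripper_to(opening): finger opening in m; the grip force is fixed at half the most; returns when the fingers have stopped.
- robot.pause(seconds).
- robot.ik(position, orientation): joint angles nearest the present ones, or None.
- robot.get_state(): the state.
- robot.grab_frame(name): name is "side" or "top"; returns the picture (480x640x3 uint8, red, green, blue); there is no depth.
- robot.camera_info(name): a dict with "fx", "fy", "cx", "cy" (pixels), "dist" ([k1, k2, p1, p2, k3] as OpenCV has them; the pictures are not rectified), "rvec" (rotation vector, rad) and "tvec" (3), from world to camera coordinates, as OpenCV has them. Camera axes: x right, y down, z forward; pixel columns grow to the right and rows downward; lengths in m; the calibration is good to about 2 mm. A picture is of the moment at which its call begins. camera_info takes no time and is no camera call.
A pose or a line that the arm cannot do raises robot.PlanningError and nothing moves.
- robot.sign_off(): hands the job in; it is judged then, once.
The state is a dict: "time": time; "qpos": joint angles; "joint_vel": joint speeds; "effort": joint torques, N m; "ee_pos": TCP position; "tool_rot": TCP orientation; "force": force on the tool from outside, world axes, zero at the start; "moment": the same for the moment, N m; "opening": finger opening in m; "grasp_force": force on a finger pad.
Only numpy, scipy, OpenCV 4.12 (cv2) and the standard library are available. Lean on these libraries where they do the work, as an engineer would, in place of code of your own. Each camera call takes 0.05 s, during which the arm holds its last target. There are 200 camera calls.

## Working session

There is one attempt and no reset: what is moved stays moved. The work goes in short steps, each a Python script; the robot and the scene stay as the last script left them, time stands still between calls to the robot, and variables do not carry over. Pictures are saved under pics/ and viewed, at most 10 in all, crops included, and the job is handed in when it is done.

```bash
mkdir -p pics; ls
cat > h.py <<'E'
import cv2, numpy as np
from rig import robot
def snap(n,f):
    im=cv2.cvtColor(robot.grab_frame(n),cv2.COLOR_RGB2BGR); cv2.imwrite(f'pics/{f}.png',im); return im
def cam(n):
    c=robot.camera_info(n); K=np.array([[c['fx'],0,c['cx']],[0,c['fy'],c['cy']],[0,0,1.]])
    return K,np.array(c['dist'],float),np.array(c['rvec'],float),np.array(c['tvec'],float)
def world(n,px,z=0.):
    K,d,r,t=cam(n); R=cv2.Rodrigues(r)[0]; C=-R.T@t
    u=cv2.undistortPoints(np.array(px,float).reshape(-1,1,2),K,d).reshape(-1,2)
    v=np.c_[u,np.ones(len(u))]@R
    return C+v*((z-C[2])/v[:,2])[:,None]
def pix(n,P):
    K,d,r,t=cam(n); return cv2.projectPoints(np.array(P,float).reshape(-1,3),r,t,K,d)[0].reshape(-1,2)
E
python3 - <<'E'
from h import *
for n in('top','side'):
    snap(n,n+'0'); K,d,r,t=cam(n); print(n,-cv2.Rodrigues(r)[0].T@t,K[0,0])
print(robot.get_state()['tool_rot'])
E
```

```text
pics
top [0.4468259  0.11674174 1.00744656] 453.7009005309983
side [-0.04127552 -0.75378556  0.7210136 ] 553.739651975839
[[-9.69711885e-01  2.44251566e-01 -1.81511523e-04]
 [ 2.44251618e-01  9.69711294e-01 -1.07403604e-03]
 [-8.63212105e-05 -1.08584000e-03 -9.99999407e-01]]
```

View pics/top0.png

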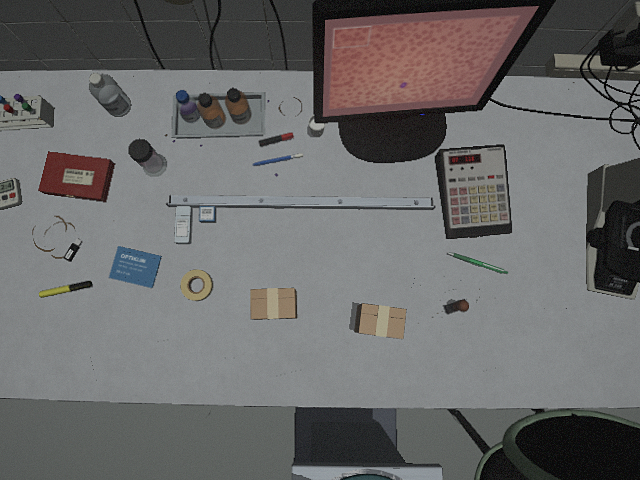

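View pics/side0.png

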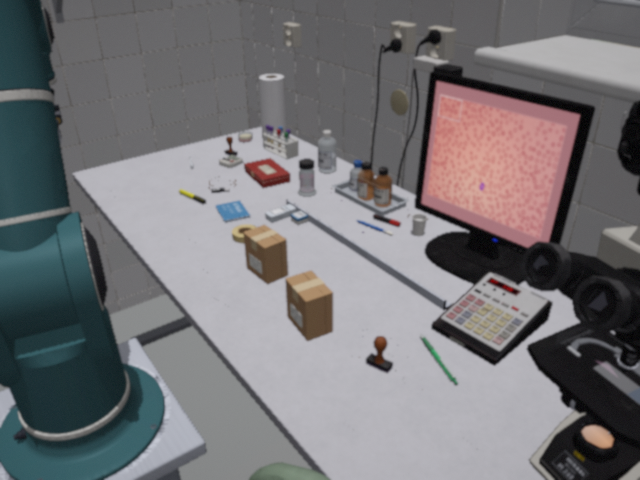

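The top view shows the cartons at about (273,304) and (380,321), with the rail from (170,203) to (433,204). I'll enlarge the carton area.

Run:
```python
from h import *
im=cv2.imread('pics/top0.png'); c=im[180:350,160:440][:, :]
cv2.imwrite('pics/crop0.png',cv2.resize(c[100:170,80:260],None,fx=4.4,fy=4.4,interpolation=cv2.INTER_CUBIC))
print(world('top',[[250,290],[296,288],[297,318],[251,320],[358,303],[406,307],[404,339],[355,334]],.1).round(3))
print(world('top',[[170,206],[433,208]],0.024).round(3), world('top',[[197,285],[457,306],[183,225],[207,214]],.01).round(3))
```

```text
[[ 0.511  0.244  0.1  ]
 [ 0.516  0.152  0.1  ]
 [ 0.457  0.149  0.1  ]
 [ 0.451  0.239  0.1  ]
 [ 0.489  0.028  0.1  ]
 [ 0.482 -0.068  0.1  ]
 [ 0.419 -0.063  0.1  ]
 [ 0.428  0.034  0.1  ]]
[[ 0.7    0.442  0.024]
 [ 0.706 -0.148  0.024]] [[ 0.526  0.374  0.01 ]
 [ 0.489 -0.199  0.01 ]
 [ 0.66   0.414  0.01 ]
 [ 0.687  0.361  0.01 ]]
```

View pics/crop0.png

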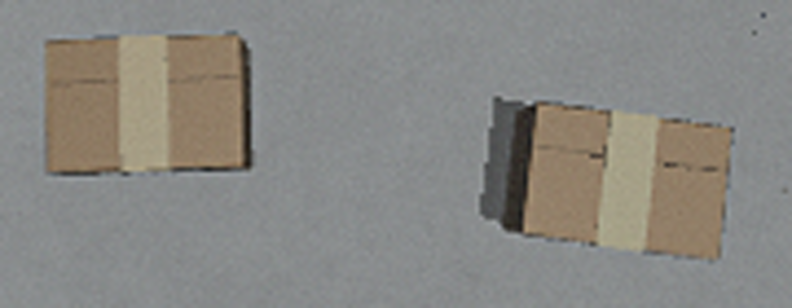

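The crop gives the lid corners to within about a pixel. L is nearly square to the rail and R is yawed by about -0.13. I'll tip the left one first.

```bash
cat >> h.py <<'E'
def fit(cr):
    px=np.array(cr)/4.4+[240,280]-[.4,.4]; w=world('top',px,.1)[:,:2]
    c=w.mean(0); d=(w[0]-w[1])+(w[3]-w[2]); yaw=np.arctan2(-d[0],d[1]); return c,yaw
L=fit([(46,40),(240,35),(242,167),(48,172)]); R=fit([(538,102),(732,127),(718,260),(525,232)])
def rot(yaw):
    c,s=np.cos(yaw),np.sin(yaw); return np.array([[-c,-s,0],[-s,c,0],[0,0,-1.]])
def tip(c,yaw):
    u=np.array([np.cos(yaw),np.sin(yaw)]); P=lambda a,z:[*(c+u*a),z]
    robot.move_ptp(P(-.072,.26),rot(yaw)); robot.gripper_to(.05)
    robot.move_linear(P(-.072,.109),.12)
    robot.move_linear(P(.02,.109),.05)
    s=robot.get_state(); print(s['time'],s['force'].round(1) if hasattr(s['force'],'round') else s['force'])
    robot.pause(.4)
    robot.move_linear(P(-.05,.13),.15); robot.move_linear(P(-.05,.26),.2)
E
python3 - <<'E'
from h import *
print(L,R)
tip(*L); snap('top','top1'); s=snap('side','side1'); print(robot.get_state()['time'])
t=cv2.imread('pics/top1.png')
cv2.imwrite('pics/both1.png',np.hstack([t[180:360,150:450],s[200:380,200:500]]))
E
```

```text
(array([0.48556754, 0.19822623]), np.float64(0.043668522076992664)) (array([ 0.45481352, -0.02052665]), np.float64(-0.12047669379816665))
6.1 [ 0.2  0.1 -0.5]
8.0333
```

View pics/both1.png

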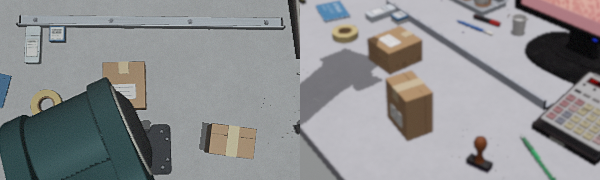

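L lies on its back with its label up at about top (275,265), and nothing else has moved. Its underside is hidden in shadow for now. Next I'll tip R and then move the arm out of the way.

Run:
```python
from h import *
tip(*R)
robot.move_ptp([.2,.55,.3],rot(.0))
t=snap('top','top2'); s=snap('side','side2'); print(robot.get_state()['time'])
cv2.imwrite('pics/both2.png',np.vstack([cv2.resize(t[180:340,160:440],None,fx=2,fy=2,interpolation=cv2.INTER_CUBIC)[:, :],cv2.resize(s[200:340,220:500],None,fx=2,fy=2,interpolation=cv2.INTER_CUBIC)]))
```

```text
12.5167 [0.3 0.2 0.8]
16.6083
```

View pics/both2.png

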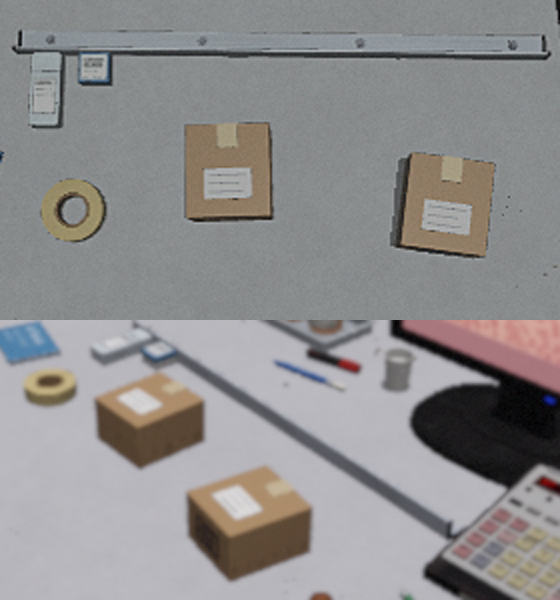

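Run:
```python
from h import *
s=cv2.imread('pics/side2.png')
f=lambda a:cv2.resize(a,None,fx=6,fy=6,interpolation=cv2.INTER_CUBIC)
cv2.imwrite('pics/under.png',cv2.convertScaleAbs(np.hstack([f(s[215:280,262:325]),f(s[265:330,308:371])]),alpha=1.6))
t=cv2.imread('pics/top2.png'); 
cv2.imwrite('pics/rail.png',np.hstack([f(t[190:225,160:225]),f(t[190:225,380:445])]))
w=world('top',np.array([(411,152),(494,163),(486,257),(402,247)])/2+[160,180],.06);print(w.round(3),w.mean(0))
```

```text
[[ 0.589  0.008  0.06 ]
 [ 0.579 -0.08   0.06 ]
 [ 0.48  -0.07   0.06 ]
 [ 0.489  0.018  0.06 ]] [ 0.53455385 -0.03082963  0.06      ]
```

View pics/under.png

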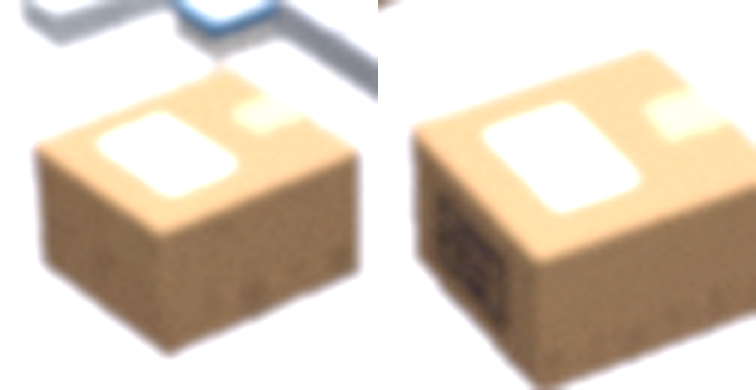

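View pics/rail.png

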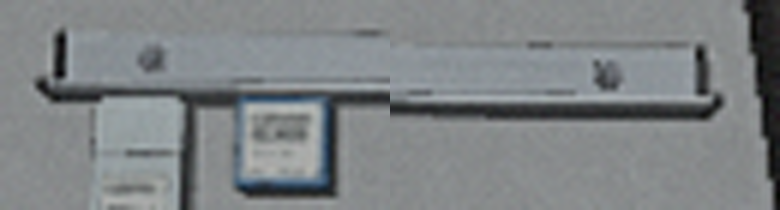

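The right carton carries the stamp: its dark frame is visible, and the left underside is blank. The rail is yawed by only about 0.015 rad, so I'll push the right carton to it with the two spread fingertips, stopping on contact force.

Run:
```python
from h import *
w=world('top',[(167,205.5),(434,207.8)],.024); d=w[0]-w[1]; yaw=np.arctan2(-d[0],d[1]); print(w.round(4),yaw)
y=-.031; rx=np.interp(y,[w[1,1],w[0,1]],[w[1,0],w[0,0]]); print('face',rx)
Q=rot(yaw); u=np.array([np.cos(yaw),np.sin(yaw)])
P=lambda x,z:[x,y+(x-.53)*np.tan(yaw),z]
robot.move_ptp(P(.43,.25),Q)
robot.move_linear(P(.43,.044),.12)
robot.move_linear(P(rx-.125,.044),.08)
h=robot.move_linear(P(rx-.085,.044),.025,threshold=12)
s=robot.get_state(); print(h,s['ee_pos'],s['force'],s['time'])
robot.pause(.3); print(robot.get_state()['force'])
robot.move_linear(P(.45,.044),.15); robot.move_linear(P(.44,.25),.2)
robot.move_ptp([.2,.55,.3],rot(0))
t=snap('top','top3'); s=snap('side','side3'); print(robot.get_state()['time'])
f=lambda a:cv2.resize(a,(700,280),interpolation=cv2.INTER_CUBIC)
cv2.imwrite('pics/both3.png',np.vstack([f(t[195:265,300:475]),f(s[190:350,150:550])]))
```

```text
[[ 0.7015  0.4488  0.024 ]
 [ 0.7066 -0.1503  0.024 ]] 0.008465823795805712
face 0.7055750886514222
True [ 0.59663459 -0.03039381  0.04351363] [-0.46894826  0.03646133  0.49226061] 23.575
[0.25965133 0.03464591 0.05763297]
28.5417
```

View pics/both3.png

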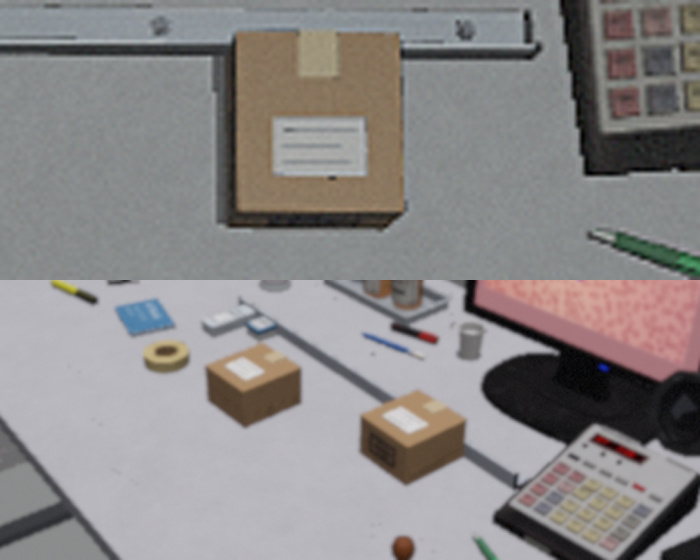

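The stamped carton appears flush with the stamp facing me: its far top edge overlaps the rail at crop (235–402, 33). The contact force had dropped to zero by the stop, so I'll press slowly once more to make sure, then measure.

Run:
```python
from h import *
yaw=.0085;Q=rot(yaw);y=-.031
P=lambda x,z:[x,y+(x-.53)*np.tan(yaw),z]
print(world('top',np.array([(235,33),(402,33)])/4+[300,195],.06).round(4))
robot.move_ptp(P(.44,.25),Q); robot.move_linear(P(.44,.044),.12)
robot.move_linear(P(.585,.044),.1)
h=robot.move_linear(P(.612,.044),.015,threshold=10)
s=robot.get_state(); print(h,s['ee_pos'],s['force'])
p=s['ee_pos']; robot.move_linear([p[0]+.002,p[1],p[2]],.01); robot.pause(.2)
s=robot.get_state(); print(s['ee_pos'],s['force'])
robot.move_linear(P(.45,.044),.15); robot.move_linear(P(.44,.25),.2)
robot.move_ptp([.2,.55,.3],rot(0))
t=snap('top','top4'); print(robot.get_state()['time'])
cv2.imwrite('pics/c4.png',cv2.resize(t[195:265,300:475],(700,280),interpolation=cv2.INTER_CUBIC))
```

```text
[[ 0.7041  0.0224  0.06  ]
 [ 0.7058 -0.0679  0.06  ]]
True [ 0.59664369 -0.03042584  0.04355426] [0.29954104 0.66799601 0.19454697]
[ 0.59690972 -0.03048659  0.04320028] [-12.93364018   0.27590349   8.92154658]
40.4167
```

View pics/c4.png

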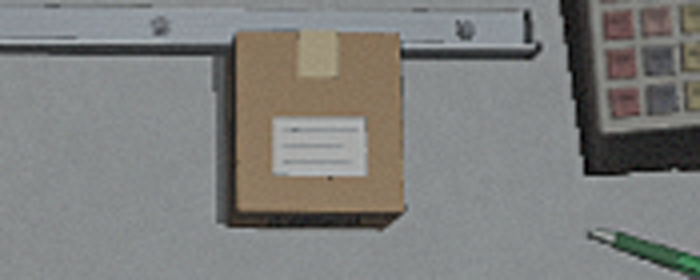

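The second push met a firm stop at the same place with 13 N, and the carton is unchanged at crop (235–402, 33), flush with the rail.

```bash
python3 -c "
from rig import robot
print(robot.sign_off())"
```

```text
the job is handed in; nothing more can be done
None
```

I tipped both cartons onto their backs, pushed the stamped one (the right-hand one) flush against the rail with its stamp facing the robot, left the blank one where it tipped, and handed the job in; the sign-off returned no verdict.

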